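# Stroke down one row of the portion counter

### The arm

A 6-joint arm with a two-finger parallel gripper is mounted at the origin on the work surface. World frame = base frame: x ahead of the robot, y to its left, z up, the work surface at z = 0. Lengths are in mm, angles in rad, forces in N, time in s.
With the tool pointing down it reaches from about 250 to 725 mm from the base axis. Payload 4 kg.
Tool frame: the origin (TCP) lies midway between the tips of the shut fingers; the grasp point (between the pads) lies env.tcp_to_grasp behind it (env.tcp_to_grasp is the distance from the TCP to the grasp point, in mm); z points along the fingers, x is the direction in which the jaws open and shut, and the axes are right-handed (so a half turn about z gives the same grasp; the last joint's range is limited). The gripper opens to 85 mm and grips with 20 to 120 N. Pads are 22 mm wide; open, the fingers measure 114 mm over their backs; the gripper's body (76 mm by 85 mm) begins 54 mm behind the grasp point. The pads swing forward as they close: fully open they stand 13 mm farther back than shut.
Start: joints at [-1.339, 0.241, 0.005, 1.335, 0, 1.571], TCP at [114.863, -486.627, 231.306] pointing down, gripper open.
Joint ranges: [-2.72, 2.72], [-1.05, 1.87], [-1.09, 1.28], [-1.99, 2.15], [-1.42, 1.44], [-3.14, 3.14]. Speed limits (rad/s): [2.79, 2.79, 3.14, 3.14, 3.14, 3.14].

### API

Orientations are given as a unit quaternion [x, y, z, w].
In Python, from station import env gives the robot as it stands.
- The arm moves only by the shell command python3 -m handwheel 'ROWS'. ROWS is JSON, a list of rows, each an object of numbers: "grip": the closure, from 0 (fully open) to 1 (shut); "dx", "dy", "dz": the shift along the tool's x, y, z in cm; "ax", "ay", "az": the turn, a rotation vector about the tool's x, y, z in degrees. In form: [{"grip": .., "dx": .., "dy": .., "dz": .., "ax": .., "ay": .., "az": ..}, ...]. A call has 1 to 8 rows; each row is the pose to reach, as a shift and turn from the pose commanded when the call began, along the tool's axes at that moment; what a row does not reach only later rows make up. A row lasts 1/8 s, in which the tool goes at most 62.5 mm and 10.7 degrees, less where a joint would pass 70% of its speed; a pose out of reach is approached as far as the arm can. A call with a gripper value outside its range is refused whole. The fingers move at their own pace and stop on an object; the grip force is fixed at half the most. Time passes only in rows, so rows that repeat a pose let the fingers close. It gives the time, the measured TCP pose, the force and the opening at its end, in the units of the state.
- env.get_state(): the state, without advancing time (a new reading comes with each control period).
- env.camera(name): name is "scene" or "top" or "wrist"; returns the picture (480x640x3 uint8, red, green, blue); there is no depth.
- env.get_calibration(name): a dict with "fov_y" (degrees; the focal length in pixels is half the picture's height over the tangent of half this angle, whatever the lens; pixels are square), "cx", "cy" (the principal point, pixels), "R" (3x3) and "t" (3): a world point X has camera coordinates R X + t. Camera axes: x right, y down, z forward; pixel columns grow to the right and rows downward; lengths in mm; the calibration is good to about 2 mm. A picture is of the moment at which its call begins: read the wrist's pose just before it. get_calibration takes no time and is no camera call; for the wrist camera it gives the pose at the moment of the call.
- env.close_job(): hands the job in, once; it reports no verdict.
Trained networks look in the newest picture that a camera, given by its name, has taken for a name from the list of things; names that differ only in an ending like _2 or _b are one class to them, and where a whole thing is asked for, a point or a joint stands for the part that bears it (a point fixed in the world has none). Each returns a list of dicts, best first, with "confidence" (0 to 1); they miss things now and then, are a little off and sometimes report something else, mostly with a low value. They report only what shows in the picture. A call takes as long as a camera call.
- env.spot_in(camera, label): "rect" ([left, top, width, height] as shares, 0 to 1, of the picture: columns of its width, rows of its height, round what is visible of it).
- env.cut_out(camera, label): "region" (480x640 bool, what is visible of it) and "rect" ([left, top, width, height] as shares, 0 to 1, of the picture: columns of its width, rows of its height, round what is visible of it).
The state is a dict: "time": time; "q": joint angles; "dq": joint speeds; "joint_torque": joint torques, N m; "tcp_pos": TCP position; "ee_rot": TCP orientation; "ft_force": force on the tool from outside, world axes, zero at the start; "torque": the same for the moment, N m; "finger_gap": finger opening in mm.
Only numpy, scipy, OpenCV 4.12 (cv2) and the standard library are available. Lean on these libraries where they do the work, as an engineer would, in place of code of your own. Each camera call takes 0.05 s, during which the arm holds its last target.

### The job

The food bucket has just been refilled, so set the turquoise row of the portion counter: starting at the end with the purple disc, run the shut fingertips gently along the row in one stroke, pushing each of the five turquoise dots well down in turn, and keep the fingertips on or just above the row until the last dot is down. Leave the orange dots up, do not lift or shift the bucket, scoop or cups, and finish with the hand clear.

Things in the scene. Friction and masses are not known exactly. Their poses are not given: they have to be found in the camera images.
- turquoise: The turquoise row: a fixed white rail 272 x 52 x 10 mm with five turquoise domed push dots on its top. Origin: centre of the rail's underside; x runs along the row, z up. The rail's top is at z = 10 mm. The dots are centred at x = -84, -42, 0, 42 and 84 mm, y = 0; each is a smooth spherical cap (32 mm across at the rail, 20 mm sphere radius) standing 8 mm above the rail's top (18 mm above the origin) when fully up, less its joint value.
- orange: The orange row, to be left up: a fixed rail of exactly the same shape and axes with five orange dots, parallel to the turquoise one and 92 mm from it; both lie on the same fixed grey tile (300 x 190 x 12 mm, flat on the shelf). Which row is nearer the robot varies.
- start_mark: Flat purple disc, 26 mm across, 3 mm thick, fixed on top of the turquoise rail 35 mm beyond the end dot where the stroke begins (at x = -119 or +119 mm of the rail; it varies). A like disc in pale grey marks the other end. Origin: centre of its underside, at the rail's top.
- turquoise_dot1 (a joint): Downward travel in m of the turquoise dot at x = -84 mm of its rail: about 0 (0 to 0.001) up at the start, 0.006 at its stop. It needs about 3 N, has no spring and stays where it is left.
- turquoise_dot2 (a joint): Downward travel in m of the turquoise dot at x = -42 mm of its rail: about 0 (0 to 0.001) up at the start, 0.006 at its stop. It needs about 3 N, has no spring and stays where it is left.
- turquoise_dot3 (a joint): Downward travel in m of the turquoise dot at x = 0 mm of its rail: about 0 (0 to 0.001) up at the start, 0.006 at its stop. It needs about 3 N, has no spring and stays where it is left.
- turquoise_dot4 (a joint): Downward travel in m of the turquoise dot at x = 42 mm of its rail: about 0 (0 to 0.001) up at the start, 0.006 at its stop. It needs about 3 N, has no spring and stays where it is left.
- turquoise_dot5 (a joint): Downward travel in m of the turquoise dot at x = 84 mm of its rail: about 0 (0 to 0.001) up at the start, 0.006 at its stop. It needs about 3 N, has no spring and stays where it is left.
- orange_dot1 (a joint): Downward travel in m of the orange dot at x = -84 mm of its rail: about 0 (0 to 0.001) up at the start, 0.006 at its stop. It needs about 3 N, has no spring and stays where it is left.
- orange_dot2 (a joint): Downward travel in m of the orange dot at x = -42 mm of its rail: about 0 (0 to 0.001) up at the start, 0.006 at its stop. It needs about 3 N, has no spring and stays where it is left.
- orange_dot3 (a joint): Downward travel in m of the orange dot at x = 0 mm of its rail: about 0 (0 to 0.001) up at the start, 0.006 at its stop. It needs about 3 N, has no spring and stays where it is left.
- orange_dot4 (a joint): Downward travel in m of the orange dot at x = 42 mm of its rail: about 0 (0 to 0.001) up at the start, 0.006 at its stop. It needs about 3 N, has no spring and stays where it is left.
- orange_dot5 (a joint): Downward travel in m of the orange dot at x = 84 mm of its rail: about 0 (0 to 0.001) up at the start, 0.006 at its stop. It needs about 3 N, has no spring and stays where it is left.
- bucket_mid (a point): Middle (86 mm up) of the closed turquoise bucket, 156 mm across, 172 mm high, up to 1 kg, loose; leave it alone.
- scoop_mid (a point): Middle of the purple scoop, 168 x 60 x 35 mm, loose, lying on the shelf; leave it alone. This point is 18 mm above the shelf.
- cup_mid (a point): Middle (42 mm up) of the outer of two nested aluminium cups, 80 mm across, loose; the pair is about 105 mm high; leave it alone.
- cup_inner_mid (a point): Middle of the inner cup, standing in the outer one; leave it alone.

How it is judged:
By the outcome, as a careful person would: the job done as asked, in the order asked, and still so for the second after the job is handed in, with the robot touching nothing.
It also fails if it takes over 38 s, if anything falls off the work surface, if the arm or the gripper's body presses on something with over 40 N, if the wrist force passes 120 N, or if a joint passes its speed limit or range.

## Working session

There is one attempt and no reset: what is moved stays moved. The work goes in short steps, Python scripts to look and compute and a shell command to move; the robot and the scene stay as the last step left them, time stands still between calls to the robot, and variables do not carry over. Pictures are saved under pics/ and viewed, and the job is handed in when it is done.

```bash
mkdir -p pics; ls; python3 - <<'E'
from station import env
import cv2, numpy as np
s=env.get_state(); print(s, env.tcp_to_grasp)
for c in ["scene","top"]:
    im=env.camera(c); cv2.imwrite(f"pics/{c}0.png",im[:,:,::-1])
    k=env.get_calibration(c); print(c,k)
    for l in ["turquoise","orange","start_mark"]:
        print(l,[(np.round(d["rect"],4).tolist(),round(d["confidence"],2)) for d in env.spot_in(c,l)[:2]])
E
```

```text
pics
{'time': 0.0, 'q': array([-1.33901892e+00,  2.41405069e-01,  3.70197455e-03,  1.33521325e+00,
        6.25558721e-06,  1.57081837e+00]), 'dq': array([ 8.04262481e-05,  1.26859753e-03, -5.07132791e-04,  5.17003103e-04,
        1.15191344e-03, -4.27816096e-04]), 'joint_torque': array([-2.36235428e-04, -3.72315466e+01,  2.52408689e+01,  1.70976348e-02,
       -7.03830619e-05, -6.53532652e-06]), 'tcp_pos': array([ 114.70673779, -485.99811209,  230.40843278]), 'ee_rot': array([ 7.84118910e-01, -6.20609710e-01, -8.29248686e-04, -6.60287879e-04]), 'ft_force': array([-0.70378774,  0.14582677, -0.51716323]), 'torque': array([0.0079395, 0.0218318, 0.012347 ]), 'finger_gap': 85.10766886028998} 18.700000000000003
scene {'fov_y': 43.16223235131956, 'cx': 320.9419288501431, 'cy': 243.96529477430525, 'R': array([[ 0.73111935,  0.68209498,  0.01452335],
       [ 0.53826279, -0.56360788, -0.62659343],
       [-0.41921076,  0.46593196, -0.77921098]]), 't': array([-374.57438539, -224.81233628, 1606.93427441])}
turquoise [([0.4364, 0.4637, 0.1789, 0.1275], 0.62)]
orange [([0.4675, 0.5177, 0.1827, 0.1369], 0.95)]
start_mark []
top {'fov_y': 43.80937783817202, 'cx': 324.6262017502009, 'cy': 249.40068762010415, 'R': array([[-0.01540928, -0.99979904,  0.01282308],
       [-0.98533642,  0.01300439, -0.17012652],
       [ 0.16992558, -0.01525657, -0.98533879]]), 't': array([ -24.251469  ,  535.37298194, 1496.40776224])}
turquoise [([0.3761, 0.4835, 0.1653, 0.1033], 0.6)]
orange [([0.3966, 0.419, 0.1587, 0.0983], 0.64)]
start_mark []
```

View pics/scene0.png

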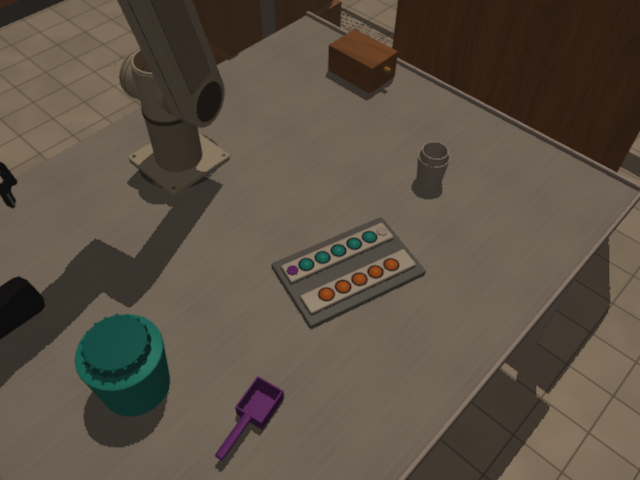

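View pics/top0.png

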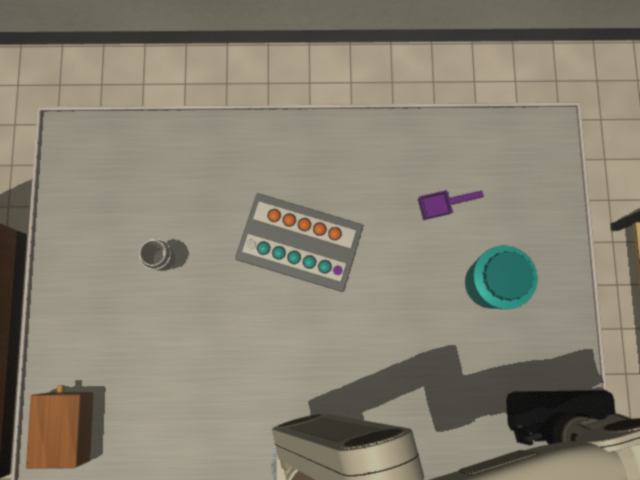

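The scene view shows the turquoise row near the robot, from the purple disc at (292,270) to the pale disc at (382,232). In the top view, purple is at (338,270) and the last dot at (263,248). Next I'll locate the dots precisely.

```bash
cat > h.py <<'E'
import numpy as np, cv2
from station import env
def ray(k,u,v,z):
    f=240/np.tan(np.radians(k["fov_y"]/2)); R=np.array(k["R"]);t=np.array(k["t"])
    d=R.T@np.array([(u-k["cx"])/f,(v-k["cy"])/f,1]); c=-R.T@t
    return c+d*(z-c[2])/d[2]
def blobs(im,lo,hi,amin=15,amax=4000,box=None):
    h=cv2.cvtColor(im,cv2.COLOR_RGB2HSV); m=cv2.inRange(h,lo,hi)
    if box is not None:
        b=np.zeros_like(m);x0,y0,x1,y1=box;b[y0:y1,x0:x1]=1;m=m*b
    n,l,s,c=cv2.connectedComponentsWithStats(m)
    return [(c[i],s[i,4]) for i in range(1,n) if amin<s[i,4]<amax]
E
python3 - <<'E'
from h import *
for c,box in [("scene",(260,210,430,330)),("top",(230,185,370,295))]:
    im=cv2.imread(f"pics/{c}0.png")[:,:,::-1].copy(); k=env.get_calibration(c)
    for n,lo,hi,z in [("turq",(75,100,40),(100,255,255),26),("purp",(130,80,40),(165,255,255),25),("oran",(3,120,60),(20,255,255),26)]:
        P=[]
        for p,a in sorted(blobs(im,lo,hi),key=lambda b:b[0][0]):
            w=ray(k,*p,z);P.append(w);print(c,n,p.round(1),a,w.round(1))
        if len(P)==5:
            P=np.array(P);d=P[-1]-P[0];print(" centre",P.mean(0).round(1),"len",np.linalg.norm(d).round(1),"yaw",np.degrees(np.arctan2(d[1],d[0])).round(2))
E
```

```text
scene turq [166.7 369.2] 21 [ 477.8 -409.3   26. ]
scene turq [305.7 264.1] 123 [496.6 -33.8  26. ]
scene turq [322.2 257.1] 119 [509.8   6.3  26. ]
scene turq [338.1 250.1] 117 [522.3  46.2  26. ]
scene turq [353.9 243.2] 109 [535.2  86.4  26. ]
scene turq [369.1 236.5] 110 [547.7 126.2  26. ]
scene purp [250.4 413.4] 1440 [ 664.3 -358.1   25. ]
scene purp [292.1 269.8] 79 [485.1 -65.7  25. ]
scene oran [326.  293.8] 145 [584.1 -61.4  26. ]
scene oran [334.   3.] 54 [-201.4  829.5   26. ]
scene oran [342.7 286.3] 135 [597.1 -21.6  26. ]
scene oran [359.2 278.6] 136 [609.7  18.8  26. ]
scene oran [363.4  48.6] 1358 [ 44.2 695.2  26. ]
scene oran [375.1 271.2] 128 [622.2  58.7  26. ]
scene oran [386.8  68.6] 33 [162.6 665.3  26. ]
scene oran [390.7 264. ] 127 [634.9  98.4  26. ]
top turq [263.1 247.8] 96 [544.8 128.8  26. ]
top turq [278.4 252.4] 90 [532.1  88.8  26. ]
top turq [293.7 256.9] 96 [519.6  48.9  26. ]
top turq [309.  261.6] 95 [506.8   9.   26. ]
top turq [324.2 266.1] 96 [494.2 -30.5  26. ]
top turq [502.  278.1] 3472 [ 456.3 -493.4   26. ]
top purp [337.4 269.8] 52 [484.1 -64.6  25. ]
top purp [442.2 202.5] 835 [ 661.2 -347.2   25. ]
top oran [ 53.8 430.1] 3754 [ 93.7 644.9  26. ]
top oran [273.8 215. ] 104 [632.5 100.8  26. ]
top oran [289.  219.5] 104 [619.7  60.6  26. ]
top oran [304.  224.1] 103 [606.9  21.1  26. ]
top oran [319.2 228.6] 106 [594.1 -18.7  26. ]
top oran [334.4 233.1] 108 [581.7 -58.6  26. ]
```

```bash
cat >> h.py <<'E'
from scipy.spatial.transform import Rotation as Ro
C=np.array([521.0,47.6]);U=np.array([0.303,0.953]);U/=np.linalg.norm(U)
def goto(s,z,yaw=None,C=C,U=U):
    st=env.get_state();R=Ro.from_quat(st["ee_rot"]);p=np.array([*(C+s*U),z])
    xw=np.array([U[1],-U[0],0]);zw=np.array([0,0,-1.]);Rt=Ro.from_matrix(np.c_[xw,np.cross(zw,xw),zw])
    rel=(R.inv()*Rt).as_rotvec(degrees=True)
    print("cm",(R.inv().apply(p-st["tcp_pos"])/10).round(3),"turn",rel.round(2))
E
python3 -c "
from h import *
goto(-119,120)"
```

```text
cm [-32.442 -45.685  11.128] turn [-1.000e-02  2.000e-02 -5.908e+01]
```

```bash
python3 -m handwheel '[{"grip":1,"dx":-32.4,"dy":-45.7,"dz":0,"az":-59},{"grip":1,"dx":-32.4,"dy":-45.7,"dz":0,"az":-59},{"grip":1,"dx":-32.4,"dy":-45.7,"dz":0,"az":-59},{"grip":1,"dx":-32.4,"dy":-45.7,"dz":0,"az":-59},{"grip":1,"dx":-32.4,"dy":-45.7,"dz":2,"az":-59},{"grip":1,"dx":-32.4,"dy":-45.7,"dz":5,"az":-59},{"grip":1,"dx":-32.4,"dy":-45.7,"dz":8,"az":-59},{"grip":1,"dx":-32.4,"dy":-45.7,"dz":11,"az":-59}]'
python3 -c "
from h import *
goto(-119,120)"
```

```text
cm [-32.442 -45.685  11.128] turn [-1.000e-02  2.000e-02 -5.908e+01]schema error: expected keys grip, dx, dy, dz, ax, ay, az
```

All keys are required in each row.

```bash
python3 -m handwheel '[{"grip":1,"dx":-32.4,"dy":-45.7,"dz":0,"ax":0,"ay":0,"az":-59},{"grip":1,"dx":-32.4,"dy":-45.7,"dz":0,"ax":0,"ay":0,"az":-59},{"grip":1,"dx":-32.4,"dy":-45.7,"dz":0,"ax":0,"ay":0,"az":-59},{"grip":1,"dx":-32.4,"dy":-45.7,"dz":0,"ax":0,"ay":0,"az":-59},{"grip":1,"dx":-32.4,"dy":-45.7,"dz":2,"ax":0,"ay":0,"az":-59},{"grip":1,"dx":-32.4,"dy":-45.7,"dz":5,"ax":0,"ay":0,"az":-59},{"grip":1,"dx":-32.4,"dy":-45.7,"dz":8,"ax":0,"ay":0,"az":-59},{"grip":1,"dx":-32.4,"dy":-45.7,"dz":11,"ax":0,"ay":0,"az":-59}]'
python3 -c "
from h import *
goto(-119,120)"
```

```text
time: 1.4
tcp_pos: [439.1, -119.8, 164.5]
ee_rot: [0.988, -0.154, 0.002, 0.0]
ft_force: [0.4, -0.7, 0.6]
finger_gap: -0.1
cm [ 2.712 -6.54   4.461] turn [ 0.   -0.23 -0.03]
```

```bash
python3 -m handwheel '[{"grip":1,"dx":2.7,"dy":-6.5,"dz":4.4,"ax":0,"ay":0,"az":0},{"grip":1,"dx":2.7,"dy":-6.5,"dz":4.4,"ax":0,"ay":0,"az":0},{"grip":1,"dx":2.7,"dy":-6.5,"dz":4.4,"ax":0,"ay":0,"az":0},{"grip":1,"dx":2.7,"dy":-6.5,"dz":4.4,"ax":0,"ay":0,"az":0}]'
python3 - <<'E'
from h import *
goto(-119,120)
k=env.get_calibration("wrist"); im=env.camera("wrist"); cv2.imwrite("pics/wrist1.png",im[:,:,::-1])
for n,lo,hi,z in [("turq",(75,100,40),(100,255,255),26),("purp",(130,80,40),(165,255,255),25),("oran",(3,120,60),(20,255,255),26)]:
    for p,a in sorted(blobs(im,lo,hi,40,40000),key=lambda b:b[0][0]): print(n,p.round(1),a,ray(k,*p,z).round(1))
E
```

```text
time: 1.9
tcp_pos: [482.1, -68.7, 120.9]
ee_rot: [0.988, -0.155, 0.0, 0.0]
ft_force: [0.2, -0.1, -0.1]
finger_gap: -0.2
cm [ 0.185 -0.362  0.088] turn [ 0.02 -0.05 -0.16]
turq [314.8  19.7] 2145 [519.4  43.7  26. ]
turq [314.9 171.8] 2099 [495.3 -32.1  26. ]
turq [314.9  96.6] 2411 [507.8   7.2  26. ]
purp [315.  229.9] 1308 [484.7 -65.6  25. ]
purp [625.8 431.8] 793 [ 648.7 -273.    25. ]
oran [470.8 171.4] 2215 [581.3 -59.4  26. ]
oran [478.7  96.3] 2399 [593.8 -20.1  26. ]
oran [486.7  19.6] 2184 [605.3  16.2  26. ]
```

View pics/wrist1.png

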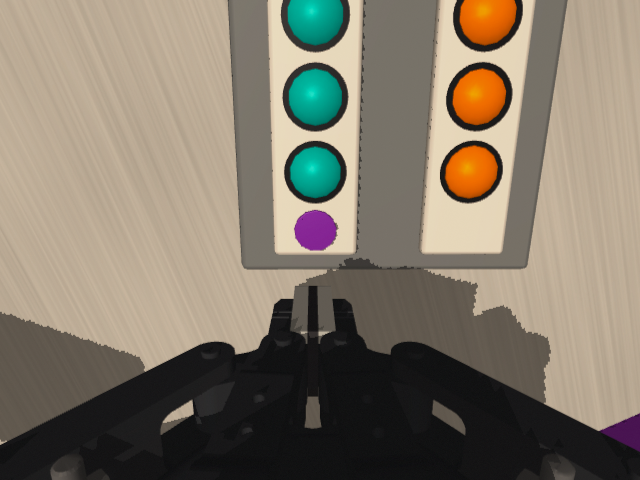

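The wrist view confirms the fit: the purple disc at (315,230) maps to (484.7,-65.6), and the turquoise dots run straight ahead at column 315. Going down over the disc now.

```bash
python3 -m handwheel '[{"grip":1,"dx":0.18,"dy":-0.36,"dz":4,"ax":0,"ay":0,"az":-0.1},{"grip":1,"dx":0.18,"dy":-0.36,"dz":7,"ax":0,"ay":0,"az":-0.1},{"grip":1,"dx":0.18,"dy":-0.36,"dz":8.7,"ax":0,"ay":0,"az":-0.1},{"grip":1,"dx":0.18,"dy":-0.36,"dz":8.7,"ax":0,"ay":0,"az":-0.1},{"grip":1,"dx":0.18,"dy":-0.36,"dz":8.7,"ax":0,"ay":0,"az":-0.1}]'
python3 - <<'E'
from h import *
for i in range(3): goto(-119,25); env.camera("top")
E
```

```text
time: 2.58
tcp_pos: [485.9, -65.7, 34.4]
ee_rot: [0.988, -0.154, 0.001, 0.0]
ft_force: [0.2, 0.0, -0.3]
finger_gap: 0.1
cm [-0.086  0.042  0.94 ] turn [-0.02 -0.14 -0.07]
cm [-0.102  0.067  0.948] turn [-0.02 -0.16 -0.04]
cm [-0.101  0.081  0.945] turn [-0.03 -0.16 -0.03]
```

```bash
python3 -m handwheel '[{"grip":1,"dx":-0.1,"dy":0,"dz":0.4,"ax":0,"ay":0,"az":0},{"grip":1,"dx":-0.1,"dy":0,"dz":0.7,"ax":0,"ay":0,"az":0},{"grip":1,"dx":-0.1,"dy":0,"dz":0.8,"ax":0,"ay":0,"az":0},{"grip":1,"dx":-0.1,"dy":0,"dz":0.8,"ax":0,"ay":0,"az":0}]'; python3 -m handwheel '[{"grip":1,"dx":0,"dy":0,"dz":0.05,"ax":0,"ay":0,"az":0},{"grip":1,"dx":0,"dy":0,"dz":0.05,"ax":0,"ay":0,"az":0}]'; python3 -m handwheel '[{"grip":1,"dx":0,"dy":0,"dz":0.05,"ax":0,"ay":0,"az":0},{"grip":1,"dx":0,"dy":0,"dz":0.05,"ax":0,"ay":0,"az":0}]'
```

```text
time: 3.22
tcp_pos: [483.8, -64.3, 25.1]
ee_rot: [0.988, -0.153, -0.0, -0.0]
ft_force: [-2.1, 1.1, 3.7]
finger_gap: 0.2
time: 3.48
tcp_pos: [483.8, -64.3, 25.1]
ee_rot: [0.988, -0.153, -0.0, -0.0]
ft_force: [-2.6, 1.0, 8.1]
finger_gap: -0.3
time: 3.72
tcp_pos: [483.8, -64.3, 25.0]
ee_rot: [0.988, -0.153, -0.0, -0.0]
ft_force: [-3.7, 2.0, 10.5]
finger_gap: -0.2
```

```bash
python3 -c "
from h import *
goto(-119,25)"
```

```text
cm [0.151 0.108 0.003] turn [-0.    0.01  0.02]
```

Contact with the disc came at z = 25.1, which matches the expected 25 mm and gives about 8 N per mm of pressing. Next is the stroke along -y of the tool.

```bash
python3 -m handwheel '[{"grip":1,"dx":0.1,"dy":-0.5,"dz":0,"ax":0,"ay":0,"az":0},{"grip":1,"dx":0.1,"dy":-1.0,"dz":0,"ax":0,"ay":0,"az":0},{"grip":1,"dx":0.1,"dy":-1.5,"dz":0,"ax":0,"ay":0,"az":0},{"grip":1,"dx":0.1,"dy":-2.0,"dz":0,"ax":0,"ay":0,"az":0}]';  python3 -c "
from h import *
goto(-100,24)"; python3 -m handwheel '[{"grip":1,"dx":0,"dy":-0.4,"dz":0,"ax":0,"ay":0,"az":0},{"grip":1,"dx":0,"dy":-0.8,"dz":0,"ax":0,"ay":0,"az":0},{"grip":1,"dx":0,"dy":-1.2,"dz":0,"ax":0,"ay":0,"az":0}]';python3 -c "
from h import *
goto(-84,24)"
```

```text
time: 4.22
tcp_pos: [491.5, -48.7, 25.0]
ee_rot: [0.988, -0.154, 0.001, 0.004]
ft_force: [-2.2, -8.2, 7.2]
finger_gap: -0.0
cm [-0.11  -0.069  0.094] turn [ 0.38 -0.18 -0.09]
time: 4.6
tcp_pos: [494.9, -34.0, 24.0]
ee_rot: [0.988, -0.153, 0.0, -0.0]
ft_force: [-0.0, -2.1, 2.0]
finger_gap: -0.2
cm [ 0.012 -0.167 -0.005] turn [-0.01 -0.01  0.02]
```

Dot 1 is down: the tip is at z = 24.0 and the force is low. Continuing.

```bash
python3 -m handwheel '[{"grip":1,"dx":0,"dy":-0.5,"dz":0,"ax":0,"ay":0,"az":0},{"grip":1,"dx":0,"dy":-1.0,"dz":0,"ax":0,"ay":0,"az":0},{"grip":1,"dx":0,"dy":-1.5,"dz":0,"ax":0,"ay":0,"az":0},{"grip":1,"dx":0,"dy":-2.0,"dz":0,"ax":0,"ay":0,"az":0},{"grip":1,"dx":0,"dy":-2.5,"dz":0,"ax":0,"ay":0,"az":0},{"grip":1,"dx":0,"dy":-3.0,"dz":0,"ax":0,"ay":0,"az":0},{"grip":1,"dx":0,"dy":-3.5,"dz":0,"ax":0,"ay":0,"az":0},{"grip":1,"dx":0,"dy":-4.0,"dz":0,"ax":0,"ay":0,"az":0}]';  python3 -c "
from h import *
goto(-42,24)"
```

```text
time: 5.6
tcp_pos: [507.2, 4.3, 24.2]
ee_rot: [0.988, -0.153, 0.0, -0.0]
ft_force: [-0.4, -0.3, 1.8]
finger_gap: 0.3
cm [ 0.003 -0.342  0.016] turn [-0.03 -0.02  0.02]
```

```bash
python3 -m handwheel '[{"grip":1,"dx":0,"dy":-0.55,"dz":0.02,"ax":0,"ay":0,"az":0},{"grip":1,"dx":0,"dy":-1.1,"dz":0.02,"ax":0,"ay":0,"az":0},{"grip":1,"dx":0,"dy":-1.65,"dz":0.02,"ax":0,"ay":0,"az":0},{"grip":1,"dx":0,"dy":-2.2,"dz":0.02,"ax":0,"ay":0,"az":0},{"grip":1,"dx":0,"dy":-2.75,"dz":0.02,"ax":0,"ay":0,"az":0},{"grip":1,"dx":0,"dy":-3.3,"dz":0.02,"ax":0,"ay":0,"az":0},{"grip":1,"dx":0,"dy":-3.85,"dz":0.02,"ax":0,"ay":0,"az":0},{"grip":1,"dx":0,"dy":-4.4,"dz":0.02,"ax":0,"ay":0,"az":0}]';  python3 -c "
from h import *
goto(0,24)"
```

```text
time: 6.6
tcp_pos: [520.6, 46.4, 24.0]
ee_rot: [0.988, -0.153, 0.0, -0.0]
ft_force: [-0.5, -0.8, 1.7]
finger_gap: -0.0
cm [ 0.005 -0.13  -0.003] turn [-0.04 -0.02  0.02]
```

```bash
python3 -m handwheel '[{"grip":1,"dx":0,"dy":-0.55,"dz":0,"ax":0,"ay":0,"az":0},{"grip":1,"dx":0,"dy":-1.1,"dz":0,"ax":0,"ay":0,"az":0},{"grip":1,"dx":0,"dy":-1.65,"dz":0,"ax":0,"ay":0,"az":0},{"grip":1,"dx":0,"dy":-2.2,"dz":0,"ax":0,"ay":0,"az":0},{"grip":1,"dx":0,"dy":-2.75,"dz":0,"ax":0,"ay":0,"az":0},{"grip":1,"dx":0,"dy":-3.3,"dz":0,"ax":0,"ay":0,"az":0},{"grip":1,"dx":0,"dy":-3.85,"dz":0,"ax":0,"ay":0,"az":0},{"grip":1,"dx":0,"dy":-4.3,"dz":0,"ax":0,"ay":0,"az":0}]';  python3 -c "
from h import *
goto(42,24)"
```

```text
time: 7.6
tcp_pos: [533.6, 87.5, 24.0]
ee_rot: [0.988, -0.153, 0.0, -0.0]
ft_force: [-0.6, -0.8, 2.4]
finger_gap: -0.1
cm [ 0.005 -0.014 -0.005] turn [-0.05 -0.03  0.03]
```

```bash
python3 -m handwheel '[{"grip":1,"dx":0,"dy":-0.55,"dz":0,"ax":0,"ay":0,"az":0},{"grip":1,"dx":0,"dy":-1.1,"dz":0,"ax":0,"ay":0,"az":0},{"grip":1,"dx":0,"dy":-1.65,"dz":0,"ax":0,"ay":0,"az":0},{"grip":1,"dx":0,"dy":-2.2,"dz":0,"ax":0,"ay":0,"az":0},{"grip":1,"dx":0,"dy":-2.75,"dz":0,"ax":0,"ay":0,"az":0},{"grip":1,"dx":0,"dy":-3.3,"dz":0,"ax":0,"ay":0,"az":0},{"grip":1,"dx":0,"dy":-3.85,"dz":0,"ax":0,"ay":0,"az":0},{"grip":1,"dx":0,"dy":-4.4,"dz":0,"ax":0,"ay":0,"az":0}]'; python3 -m handwheel '[{"grip":1,"dx":0,"dy":-0.1,"dz":0.02,"ax":0,"ay":0,"az":0},{"grip":1,"dx":0,"dy":-0.1,"dz":0.02,"ax":0,"ay":0,"az":0}]';  python3 -c "
from h import *
goto(84,24)"
```

```text
time: 8.6
tcp_pos: [547.0, 129.5, 24.0]
ee_rot: [0.988, -0.153, 0.0, -0.0]
ft_force: [-0.3, -0.4, 1.8]
finger_gap: 0.1
time: 8.85
tcp_pos: [547.3, 130.3, 23.9]
ee_rot: [0.988, -0.153, 0.0, -0.001]
ft_force: [-0.1, 0.1, 3.7]
finger_gap: -0.1
cm [ 0.     0.275 -0.009] turn [-0.06 -0.04  0.05]
```

```bash
python3 -m handwheel '[{"grip":1,"dx":0,"dy":0,"dz":-1.5,"ax":0,"ay":0,"az":0},{"grip":1,"dx":0,"dy":0,"dz":-5,"ax":0,"ay":0,"az":0},{"grip":1,"dx":0,"dy":0,"dz":-10,"ax":0,"ay":0,"az":0},{"grip":1,"dx":0,"dy":5,"dz":-14,"ax":0,"ay":0,"az":0},{"grip":1,"dx":0,"dy":10,"dz":-18,"ax":0,"ay":0,"az":0},{"grip":1,"dx":0,"dy":15,"dz":-18,"ax":0,"ay":0,"az":0},{"grip":1,"dx":-2,"dy":20,"dz":-18,"ax":0,"ay":0,"az":0},{"grip":1,"dx":-2,"dy":20,"dz":-18,"ax":0,"ay":0,"az":0}]'
python3 -m handwheel '[{"grip":1,"dx":0,"dy":0,"dz":0,"ax":0,"ay":0,"az":0},{"grip":1,"dx":0,"dy":0,"dz":0,"ax":0,"ay":0,"az":0}]'
python3 - <<'E'
from h import *
for c in ["wrist","scene"]:
    im=env.camera(c);k=env.get_calibration(c); cv2.imwrite(f"pics/{c}9.png",im[:,:,::-1])
    for n,lo,hi,z in [("turq",(75,100,40),(100,255,255),24),("oran",(3,120,60),(20,255,255),26)]:
        for p,a in sorted(blobs(im,lo,hi,40,40000),key=lambda b:b[0][0]): print(c,n,p.round(1),a,ray(k,*p,z).round(1))
E
```

```text
time: 9.85
tcp_pos: [464.9, -57.0, 204.5]
ee_rot: [0.988, -0.156, -0.0, -0.0]
ft_force: [1.1, 0.1, 0.6]
finger_gap: 0.2
time: 10.1
tcp_pos: [468.0, -54.0, 203.8]
ee_rot: [0.988, -0.152, 0.0, -0.0]
ft_force: [-0.3, 0.2, -1.1]
finger_gap: -0.2
wrist turq [337.1 171.4] 339 [494.9 -32.4  24. ]
wrist turq [338.2 116.3] 372 [507.5   7.3  24. ]
wrist turq [339.3  56.8] 408 [520.2  47.   24. ]
wrist turq [340.4   1.9] 76 [531.   81.1  24. ]
wrist oran [453.  171.5] 1239 [581.3 -59.3  26. ]
wrist oran [458.5 116.3] 1299 [593.8 -19.9  26. ]
wrist oran [464.2  56.9] 1479 [606.3  19.6  26. ]
wrist oran [469.2   6.7] 528 [616.3  50.6  26. ]
scene turq [124.  363.8] 7040 [ 406.  -459.5   24. ]
scene oran [5.4 2.1] 70 [-990.8   62.2   26. ]
scene oran [164.7  19.2] 49 [-529.   368.2   26. ]
scene oran [326.  293.9] 148 [584.3 -61.5  26. ]
scene oran [331.3   4.7] 82 [-200.6  815.2   26. ]
scene oran [342.8 286.3] 137 [597.3 -21.7  26. ]
scene oran [359.2 278.7] 138 [609.9  18.7  26. ]
scene oran [363.4  48.8] 1370 [ 44.8 694.7  26. ]
scene oran [375.  271.4] 134 [622.4  58.2  26. ]
scene oran [387.   68.8] 45 [163.7 664.6  26. ]
scene oran [390.7 264.1] 129 [635.1  98.2  26. ]
```

View pics/wrist9.png

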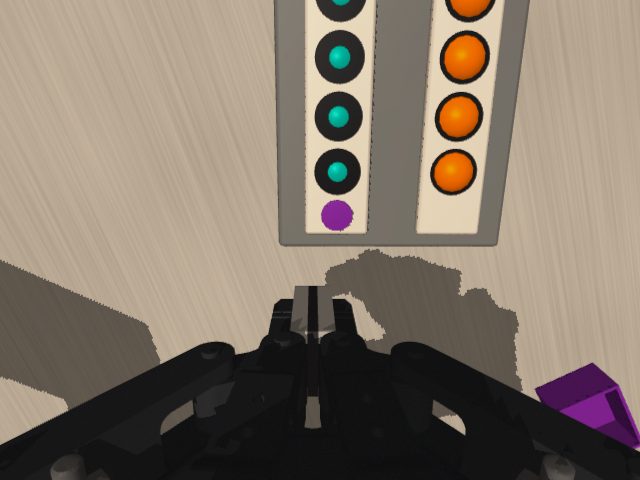

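View pics/scene9.png

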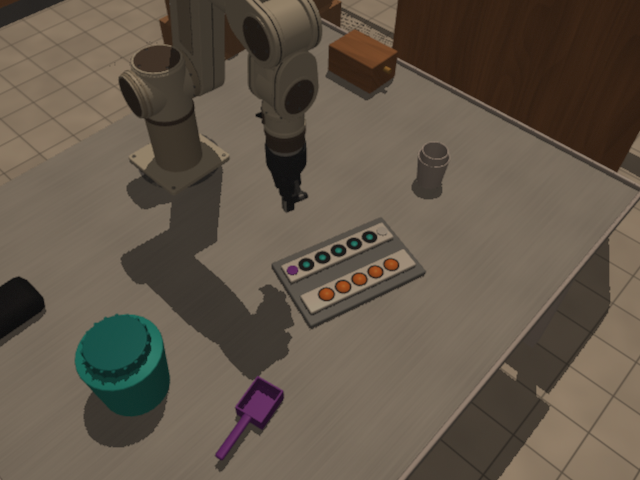

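In the wrist view dots 1–3 at (338,171), (339,116) and (340,57) are sunk to small caps, and the orange dots are full size. The scene view shows all five sunk and the bucket, scoop and cups in place. I'll zoom in on dots 4 and 5 before handing in.

```bash
python3 - <<'E'
import cv2
a=cv2.imread("pics/scene9.png")[215:330,265:430]
cv2.imwrite("pics/zoom9.png",cv2.resize(a,None,fx=4.5,fy=4.5,interpolation=cv2.INTER_CUBIC))
E
```

```text
(no output)
```

View pics/zoom9.png

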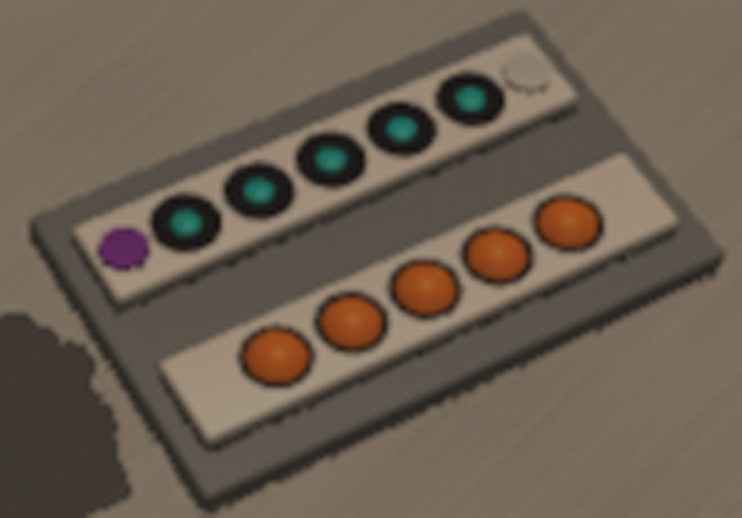

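All five turquoise dots are equally sunk (zoom positions (185,222) to (470,98)), and the five orange dots are up. Handing in.

```bash
python3 -c "
from station import env
print(env.close_job())"
```

```text
the job is handed in; nothing more can be done
None
```

All five turquoise dots are pushed down, and I handed the job in with the hand clear of everything. I set the shut fingertips on the purple disc (contact at z ≈ 25 mm), then ran them along the row in one low stroke. The largest force I read was about 11 N.

- **Dots:** the fingertips were at z ≈ 24.0 mm over dots 1, 3, 4 and 5, which is where a fully pressed dot sits. At the reading near dot 2 they were at 24.2 mm. The last pictures show all five sunk equally.
- **Everything else:** the five orange dots are still up. The bucket, scoop and cups look unmoved in the scene picture, though I did not measure their positions.
- **Finish:** the hand was about 200 mm up and touching nothing, at about 10 s on the robot's clock.

The first move command was refused because some row keys were missing, and it moved nothing. The trained network did not find the purple disc, so I located it by colour, and all three cameras agreed to about 1 mm. No other check failed or disagreed.

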